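# Fill the spring-return spice tray and hold it out at its red mark

## Robot

A 7-joint arm with a two-finger parallel gripper is mounted at the origin on a cart in front of the work surface, level with it; the furniture and walls round the work are solid. World frame = base frame: x ahead of the robot, y to its left, z up, the work surface at z = 0. Lengths are in m, angles in rad, forces in N, time in s.
With the tool pointing down it reaches from about 0.35 to 0.9 m from the base axis. Payload 8.1 kg.
Tool frame: the origin (TCP) lies at the very end of the fingers, on their centre line; the grasp point (between the pads) lies 19 mm behind it (grasp_offset is the distance from the TCP to the grasp point, in m); z points along the fingers, y is the line along which they close (so a half turn about z gives the same grasp; the last joint's range is limited). The gripper opens to 92 mm and grips with 3 to 60 N. Pads are 19 mm wide; open, the fingers measure 130 mm over their backs; the gripper's body (75 mm by 190 mm) begins 47 mm behind the grasp point.
Start: joints at [-1.334, 0.434, 0.025, 1.573, -0.012, 1.134, -0.075], TCP at [0.208, 0.589, 0.227] pointing down, gripper open.
Joint ranges: [-2.62, 2.62], [-0.44, 2.09], [-1.27, 1.32], [0.08, 2.57], [-1.32, 4.46], [0.12, 2], [-2.74, 2.74]. Speed limits (rad/s): [2.22, 2.22, 3.01, 3.01, 3.14, 3.14, 3.14].

## Interface

Orientations are given as a rotation vector (axis times angle).
In Python, from cell import observe, get_image, camera_params, sign_off, silhouettes, grasp_offset gives the robot as it stands. The module is installed in compiled form; this text tells all that it offers.
- The arm moves only by the tool jog_arm, never from a script. Its argument "motion" is a list that holds one entry, the list of rows, each a list of 7 numbers: the shift along the tool's x, y, z in m, then the turn, a rotation vector about the tool's x, y, z in rad, then the closure, from -1 (fully open) to 1 (shut), so that 0 is half open. In form: [[[dx, dy, dz, wx, wy, wz, hand], ...]]. A call has 1 to 10 rows; each row is the pose to reach, as a shift and turn from the pose commanded when the call began, along the tool's axes at that moment; what a row does not reach only later rows make up. A row lasts 1/12 s, in which the tool goes at most 41.7 mm and 7.16 degrees, less where a joint would pass 70% of its speed; a pose out of reach is approached as far as the arm can. A call with a gripper value outside its range is refused whole. The fingers move at their own pace and stop on an object; "force" is the grip in N (left out, the last holds). Time passes only in rows, so rows that repeat a pose let the fingers close. It gives the time, the measured TCP pose, the force, the opening and the grip force at its end, in the units of the state.
- observe(): the state, without advancing time (a new reading comes with each control period).
- get_image(name): name is "side" or "top" or "wrist"; returns the picture (384x512x3 uint8, red, green, blue); there is no depth.
- camera_params(name): a dict with "vertical_fov" (degrees; the focal length in pixels is half the picture's height over the tangent of half this angle, whatever the lens; pixels are square), "cx", "cy" (the principal point, pixels), "T" (4x4, takes a point from camera to world coordinates). Camera axes: x right, y down, z forward; pixel columns grow to the right and rows downward; lengths in m; the calibration is good to about 2 mm. A picture is of the moment at which its call begins: read the wrist's pose just before it. camera_params takes no time and is no camera call; for the wrist camera it gives the pose at the moment of the call.
- sign_off(): hands the job in; it is judged then, once.
Trained networks look in the newest picture that a camera, given by its name, has taken for a name from the list of things; names that differ only in an ending like _2 or _b are one class to them, and where a whole thing is asked for, a point or a joint stands for the part that bears it (a point fixed in the world has none). Each returns a list of dicts, best first, with "p" (0 to 1); they miss things now and then, are a little off and sometimes report something else, mostly with a low value. They report only what shows in the picture. A call takes as long as a camera call.
- silhouettes(query, camera): "mask" (384x512 bool, what is visible of it) and "pixel" ([column, row] in pixels, amid what is visible of it).
The state is a dict: "clock": time; "joints": joint angles; "dq": joint speeds; "joint_efforts": joint torques, N m; "position": TCP position; "ee_rot": TCP orientation; "force": force on the tool from outside, world axes, zero at the start; "ft_torque": the same for the moment, N m; "width": opening from 0.0 (shut) to 1.0 (fully open); "gripper_force": force on a finger pad.
Only numpy, scipy, OpenCV 4.12 (cv2) and the standard library are available. Lean on these libraries where they do the work, as an engineer would, in place of code of your own. Each camera call takes 0.05 s, during which the arm holds its last target. There are 200 camera calls.

## Task

Finish the row in the small white spring-return tray while it is closed: stand the loose red-capped spice jar in the middle bay and the loose green-capped one in the empty end bay, nearest you, leaving the jar already in the far bay and everything else on the counter where it is. Then take the tray's upright black handle, pull the tray out to the left until its black pointer stands level with the red mark on the rail, and keep it there with all three jars upright in their bays. The spring would pull it shut again, so finish while still holding the handle at the mark.

Things in the scene. Friction and masses are not known exactly. Their poses are not given: they have to be found in the camera images.
- rack: fixed wooden base under the tray, 12 mm thick, spanning own x -115 to +100, own y -45 to +135 mm; origin on the counter under the closed tray's centre. Own y: the way the tray slides out (roughly robot's left); own x: along the row of bays, away from the robot. A ticked rail (22 mm high) runs along own y at x -110 mm; a housing 38 mm high stands at y -36 to -44 mm
- tray (a joint): how far the white tray is out, m: 0 closed (start), at most 0.12. A spring pulls it shut with 5 N when closed, plus 0.4 N per 10 mm. Tray 190 x 66 mm, three bays in a row, each 58 x 58 mm inside; bay floors 20 mm, bay wall tops 40 mm above the counter, walls 4 mm thick
- bay_near (a point): middle of the floor of the end bay nearest the robot, empty at the start; moves with the tray; axes as the rack's
- bay_middle (a point): middle of the floor of the middle bay, empty at the start; 62 mm from bay_near along the row; axes as the rack's
- bay_far (a point): middle of the floor of the far bay, where jar_stocked stands; 62 mm beyond bay_middle; axes as the rack's
- handle_top (a point): centre of the top of the tray's upright black round handle, 24 mm in diameter, top 105 mm above the counter; 93 mm out from bay_middle along the slide direction. A 32 mm foot collar (top 34 mm above the counter) joins it to the tray by a flat tongue; moves with the tray
- pointer (a point): tip of the tray's small black pointer, a 3 mm thick fin on the tray's robot-side end; moves with the tray
- red_mark: red block fixed on the rail, 14 x 16 x 20 mm (16 along the slide, top 40 mm above the counter); origin at counter level under its centre; own y is the slide direction. The tray is at the mark when pointer and red_mark agree along own y; they pass without touching. Its place varies: 45 to 85 mm of pull
- jar_red: loose spice jar with a red cap, 41 mm in diameter, 105 mm tall, 0.11 kg; origin at the centre of its underside; stands upright on the counter at the start
- jar_green: loose spice jar with a green cap, standing on the counter at the start, 46 mm in diameter, 106 mm tall, 0.11 kg; origin at the centre of its underside
- jar_stocked: green-capped spice jar already in the far bay, 46 mm in diameter, 106 mm tall; origin at the centre of its underside
- cup_a: bystander: small beige hand-thrown clay cup, 55 mm across, 53 mm tall; origin at the centre of its underside
- cup_b: bystander: small beige hand-thrown clay cup, 52 mm across, 51 mm tall; origin at the centre of its underside
- food_tin: bystander: short blue food tin, 75 mm across, 58 mm tall; origin at the centre of its underside
- bell: bystander: domed beige counter bell on a black foot, 85 mm across, 58 mm tall; origin at the centre of its underside
- bottle: bystander: small pale green glass bottle with a cork, 38 mm across, 78 mm tall; origin at the centre of its underside
- weight: bystander: brass-brown scale weight with a knob, 42 mm across, 55 mm tall; origin at the centre of its underside

How it is judged:
On the way, in this order (a step that is already met when the one before it is completed fails the run):
1. with the tray still closed, the red-capped jar stands in the middle bay and the green-capped jar in the near bay, both let go, the stocked jar still in the far bay (horizontal distance between jar_red and bay_middle below 0.014 m and z of jar_red in the frame of bay_middle below 0.006 m and angle between each of jar_red, jar_green, jar_stocked's own z axis and vertical below 0.12 rad and horizontal distance between jar_green and bay_near below 0.014 m and z of jar_green in the frame of bay_near below 0.006 m and horizontal distance between jar_stocked and bay_far below 0.014 m and z of jar_stocked in the frame of bay_far below 0.006 m and value of joint tray below 0.006 m and contact force between the fingers and jar_red below 0.3 N and contact force between the fingers and jar_green below 0.3 N), for 0.2 s.
2. the tray is held by its handle with the pointer at the red mark (y of pointer in the frame of red_mark between -0.008 and 0.008 m and contact force between the fingers and tray above 3 N and horizontal distance between the grasp point and handle_top below 0.04 m), for 0.3 s.
At the end, for the whole second after the job is handed in: Fingers hold the black handle (over 3 N); the tray is still, its pointer within 8 mm of the red mark's middle along the slide; all three jars stand upright (0.12 rad) on their bay floors, within 14 mm of the bay middles: red cap middle, loose green cap near, stocked jar far (all of step 2 and horizontal distance between jar_red and bay_middle below 0.014 m and z of jar_red in the frame of bay_middle below 0.006 m and angle between each of jar_red, jar_green, jar_stocked's own z axis and vertical below 0.12 rad and horizontal distance between jar_green and bay_near below 0.014 m and z of jar_green in the frame of bay_near below 0.006 m and horizontal distance between jar_stocked and bay_far below 0.014 m and z of jar_stocked in the frame of bay_far below 0.006 m and velocity of joint tray between -0.01 and 0.01 m/s); the arm keeps its last pose, push and grip.
It fails at once if a jar is tipped over or laid down (angle between any of jar_red, jar_green, jar_stocked's own z axis and vertical above 0.7 rad).
It fails at once if another thing on the counter is pushed more than 30 mm or knocked over (distance of any of cup_a, cup_b, food_tin, bell, bottle, weight from where it was at the start of the episode above 0.03 m or angle between any of cup_a, cup_b, food_tin, bell, bottle, weight's own z axis and vertical above 0.5 rad).
It fails at once if the jar already in the far bay is taken out (z of jar_stocked in the frame of bay_far above 0.03 m).
It also fails if it takes over 61 s, if anything falls off the work surface, if the arm or the gripper's body presses on something with over 40 N, if the wrist force passes 120 N, or if a joint passes its speed limit or range.

## Working session

There is one attempt and no reset: what is moved stays moved. The work goes in short steps, Python scripts to look and compute and a tool call to move; the robot and the scene stay as the last step left them, time stands still between calls to the robot, and variables do not carry over. Pictures are saved under pics/ and viewed, at most 10 in all, crops included, and the job is handed in when it is done.

Besides the shell and the picture viewer there is one more tool, called after "Call:" in YAML: its name, and indented under it one key for each argument. jog_arm: Moves the arm, as the interface text tells. Its arguments: {"type":"object","properties":{"motion":{"type":"array"},"force":{"type":"number"}},"required":["motion"]}

```bash
mkdir -p pics; python3 - <<'E'
from cell import *
import cv2
s=observe();print({k:s[k] for k in('clock','position','ee_rot','width')},grasp_offset)
a=[]
for c in('side','top'):
    im=get_image(c);p=camera_params(c);print(c,p)
    cv2.imwrite(f'pics/{c}0.png',im[:,:,::-1])
E
```

```text
{'clock': 0.0, 'position': array([0.20817528, 0.58875828, 0.22594807]), 'ee_rot': array([-5.31243157e-01, -3.09621221e+00,  2.47580892e-03]), 'width': 1.0003256684373845} 0.0188
side {'vertical_fov': 49.934499641412344, 'cx': 253.68357053929824, 'cy': 190.28251493701765, 'T': array([[ 0.67772048, -0.64446067,  0.35406975,  0.13761311],
       [-0.73524077, -0.58686333,  0.33913484, -0.27901667],
       [-0.01076852, -0.49016515, -0.87156306,  0.99327742],
       [ 0.        ,  0.        ,  0.        ,  1.        ]])}
top {'vertical_fov': 43.357003305236056, 'cx': 257.218174852265, 'cy': 191.0913423389625, 'T': array([[ 0.00431601, -0.98806108,  0.15400216,  0.3053836 ],
       [-0.99997334, -0.0033573 ,  0.00648486,  0.03783157],
       [-0.00589041, -0.15402604, -0.98804923,  1.23050047],
       [ 0.        ,  0.        ,  0.        ,  1.        ]])}
```

View pics/side0.png

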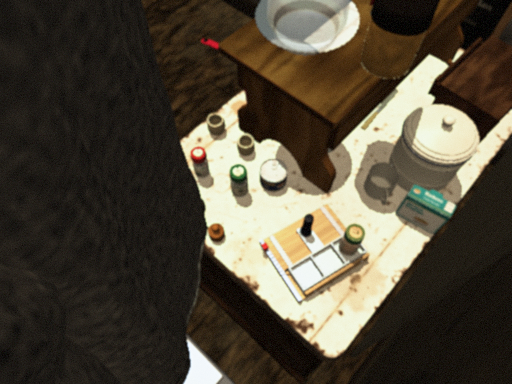

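View pics/top0.png

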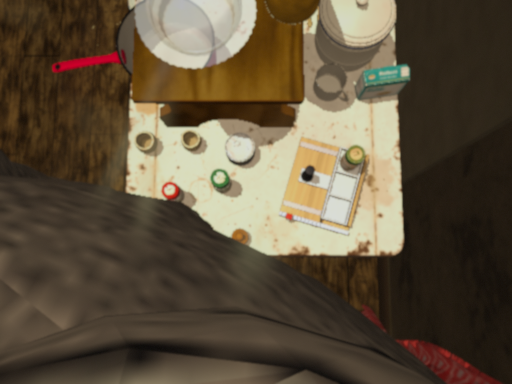

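```bash
cat > h.py <<'E'
from cell import *
import numpy as np, cv2
from scipy.spatial.transform import Rotation as R
def P(c):
    p=camera_params(c);f=192/np.tan(np.radians(p['vertical_fov'])/2)
    return f,p['cx'],p['cy'],np.array(p['T'])
def ray(c,px,p=None):
    f,cx,cy,T=p or P(c)
    d=T[:3,:3]@np.array([(px[0]-cx)/f,(px[1]-cy)/f,1]);return T[:3,3],d/np.linalg.norm(d)
def atz(c,px,z,p=None):
    o,d=ray(c,px,p);return o+d*(z-o[2])/d[2]
def proj(c,X,p=None):
    f,cx,cy,T=p or P(c);q=T[:3,:3].T@(np.array(X)-T[:3,3]);return np.array([cx+f*q[0]/q[2],cy+f*q[1]/q[2]])
def tri(L):
    A=0;b=0
    for o,d in L:
        M=np.eye(3)-np.outer(d,d);A=A+M;b=b+M@o
    return np.linalg.solve(A,b)
def cylpts(x,y,r,h,n=48):
    t=np.linspace(0,2*np.pi,n);return np.array([[x+r*np.cos(a),y+r*np.sin(a),z] for a in t for z in h])
def fitcyl(obs,r,z0,z1,x0):
    """x,y,of a vertical cylinder whose projected silhouette bbox centre matches masks; obs=[(cam,params,mask)]"""
    from scipy.optimize import least_squares
    def box(q): return np.array([q[:,0].min(),q[:,0].max(),q[:,1].min(),q[:,1].max()])
    def res(v):
        o=[]
        for c,p,m in obs:
            q=np.array([proj(c,X,p) for X in cylpts(v[0],v[1],r,(z0+v[2],z1+v[2]))])
            yy,xx=np.nonzero(m);o+=list(box(q)-np.array([xx.min()-.0,xx.max()+1.,yy.min(),yy.max()+1.]) +0.5)
        return np.array(o)
    s=least_squares(res,[*x0,0.],loss='soft_l1',diff_step=1e-4,x_scale=[.1,.1,.1]);return s.x,res(s.x)
E
python3 - <<'E'
from h import *
for n in('jar_red','jar_green','jar_stocked','tray','handle_top','pointer','red_mark','rack','cup_a','food_tin','bell','bottle','weight'):
    for c in('side','top'):
        if c=='side' and n in('cup_a','food_tin','bell','bottle','weight'):continue
        get_image(c) if n=='jar_red' else 0
        for d in silhouettes(n,c)[:3]:
            if d['p']<.3:continue
            yy,xx=np.nonzero(d['mask']);print(n,c,round(d['p'],2),np.round(d['pixel']),(xx.min(),xx.max(),yy.min(),yy.max()),atz(c,d['pixel'],.05 if n!='handle_top' else .08)[:2].round(3))
E
```

```text
jar_red side 0.6 [200. 164.] (np.int64(190), np.int64(209), np.int64(148), np.int64(179)) [0.483 0.254]
jar_red top 0.57 [173. 195.] (np.int64(162), np.int64(184), np.int64(182), np.int64(201)) [0.48  0.254]
jar_red top 0.41 [321. 188.] (np.int64(279), np.int64(369), np.int64(137), np.int64(235)) [ 0.498 -0.113]
jar_green side 0.98 [237. 181.] (np.int64(229), np.int64(247), np.int64(164), np.int64(197)) [0.511 0.141]
jar_green top 0.93 [224. 184.] (np.int64(211), np.int64(231), np.int64(169), np.int64(193)) [0.506 0.128]
jar_stocked side 0.86 [352. 240.] (np.int64(338), np.int64(364), np.int64(224), np.int64(257)) [ 0.581 -0.185]
jar_stocked top 0.89 [351. 156.] (np.int64(340), np.int64(365), np.int64(145), np.int64(171)) [ 0.58  -0.188]
jar_stocked top 0.56 [334. 189.] (np.int64(299), np.int64(362), np.int64(147), np.int64(225)) [ 0.496 -0.144]
jar_stocked top 0.51 [191. 137.] (np.int64(181), np.int64(201), np.int64(130), np.int64(151)) [0.627 0.213]
tray side 0.64 [317. 260.] (np.int64(286), np.int64(365), np.int64(214), np.int64(291)) [ 0.482 -0.155]
tray top 0.92 [336. 187.] (np.
[... 945 characters left out ...]
259.] (np.int64(285), np.int64(366), np.int64(214), np.int64(293)) [ 0.482 -0.151]
rack top 0.82 [321. 191.] (np.int64(280), np.int64(367), np.int64(138), np.int64(234)) [ 0.49  -0.113]
cup_a top 0.72 [189. 139.] (np.int64(181), np.int64(202), np.int64(130), np.int64(152)) [0.621 0.217]
cup_a top 0.59 [145. 143.] (np.int64(134), np.int64(156), np.int64(131), np.int64(153)) [0.611 0.328]
food_tin top 0.71 [240. 149.] (np.int64(225), np.int64(254), np.int64(133), np.int64(165)) [0.596 0.088]
bottle top 0.61 [144. 145.] (np.int64(134), np.int64(157), np.int64(132), np.int64(153)) [0.605 0.332]
weight top 0.71 [243. 234.] (np.int64(233), np.int64(247), np.int64(230), np.int64(242)) [0.384 0.08 ]
```

The side view shows the red jar at (200,162), green at (238,180), stocked jar (352,240), handle (307,225) and red mark (265,246). In the top view they sit at (172,190), (220,180), (355,156), (308,174) and (289,217).

```bash
python3 - <<'E'
from h import *
t=cv2.imread('pics/top0.png')[125:250,265:385];s=cv2.imread('pics/side0.png')[195:310,245:380]
a=cv2.resize(t,None,fx=3.3,fy=3.3,interpolation=cv2.INTER_CUBIC);b=cv2.resize(s,None,fx=2.9,fy=2.9,interpolation=cv2.INTER_CUBIC)
h=max(a.shape[0],b.shape[0]);o=np.zeros((h,a.shape[1]+b.shape[1],3),np.uint8);o[:a.shape[0],:a.shape[1]]=a;o[:b.shape[0],a.shape[1]:]=b
print(a.shape,b.shape);cv2.imwrite('pics/crop1.png',o)
for c in('side','top'):get_image(c)
for n,r,z0,x0 in(('jar_red',.0205,0,(.48,.25)),('jar_green',.023,0,(.51,.13)),('jar_stocked',.023,.02,(.58,-.18))):
    obs=[(c,P(c),silhouettes(n,c)[0]['mask']) for c in('side','top')]
    for k in (obs,obs[:1],obs[1:]):
        v,e=fitcyl(k,r,z0,z0+.106,x0);print(n,v.round(4),e.round(1))
E
```

```text
(412, 396, 3) (334, 392, 3)
jar_red [ 0.4854  0.2567 -0.011 ] [ 0.1  0.9  0.2 -0.2 -1.6  0.5 -0.5  3.2]
jar_red [ 0.4847  0.258  -0.0116] [-0.4  0.4  0.2 -0.2]
jar_red [ 0.515   0.2865 -0.178 ] [ 0.4 -0.5 -0.5  0.5]
jar_green [ 5.127e-01  1.356e-01 -4.000e-04] [-0.   0.1 -0.5  0.8 -0.1 -0.1 -0.4  0.3]
jar_green [ 0.5247  0.149  -0.0295] [ 0.2 -0.3 -0.1  0.1]
jar_green [ 0.5163  0.1372 -0.0209] [ 0.2 -0.2 -0.1  0.2]
jar_stocked [ 0.5666 -0.1861 -0.004 ] [-0.2  0.7 -0.3  0.5 -0.7  0.2  0.2 -0. ]
jar_stocked [ 0.5786 -0.1829 -0.0301] [-0.1  0.1  0.1 -0.1]
jar_stocked [ 0.5702 -0.1897 -0.0189] [-0.3  0.3  0.3 -0.3]
```

View pics/crop1.png

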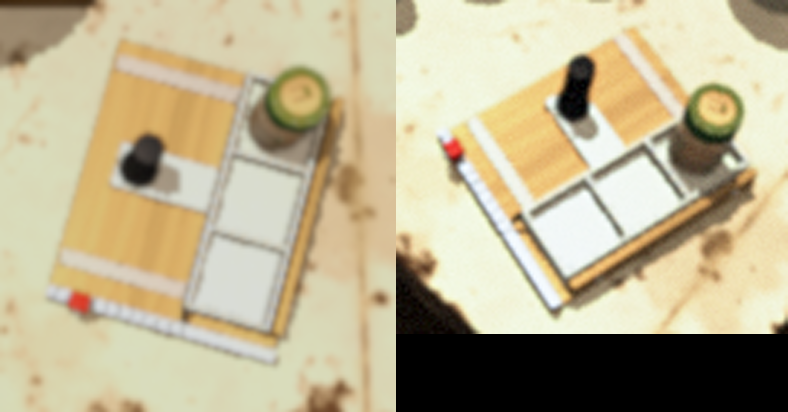

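Crop: the tray corners, dividers and handle (150,145) show clearly on the left. The red mark is at (80,300) left and (453,150) right, and the pointer fin at about (186,314) left and (520,214) right. I fit the rack pose to these.

```bash
python3 - <<'E'
from h import *
from scipy.optimize import least_squares
f=lambda u,v,s,ox,oy:((u+.5)/s-.5+ox,(v+.5)/s-.5+oy)
t=lambda u,v:('top',f(u,v,3.3,265,125)); s=lambda u,v:('side',f(u-396,v,2.9,245,195))
D=[(t(185,313),-95,33,40),(t(272,331),-95,-33,40),(t(248,76),95,33,40),(t(236,158),31,33,40),(t(210,235),-31,33,40),(t(308,178),31,-33,40),(t(283,258),-31,-33,40),
(t(120,40),100,135,12),(t(152,143),0,93,105),
(s(568,277),-95,-33,40),(s(525,213),-95,33,40),(s(592,180),-31,33,40),(s(652,140),31,33,40),(s(622,236),-31,-33,40),(s(685,196),31,-33,40),(s(632,28),100,135,12),(s(582,62),0,93,105)]
PP={c:P(c) for c in('top','side')}
def X(v,a,b,z):
    c,sn=np.cos(v[2]),np.sin(v[2]);return np.array([v[0]+(c*a-sn*b)/1e3,v[1]+(sn*a+c*b)/1e3,z/1e3])
res=lambda v:np.concatenate([proj(o[0],X(v,a,b,z),PP[o[0]])-o[1] for o,a,b,z in D])
r=least_squares(res,[.5,-.15,-.28],loss='soft_l1');v=r.x;print(v.round(4));print(res(v).reshape(-1,2).round(1).tolist())
np.save('rack.npy',v)
for n,a,b in(('near',-62,0),('mid',0,0),('far',62,0),('handle',0,93)):print(n,X(v,a,b,0)[:2].round(4))
c,sn=np.cos(v[2]),np.sin(v[2])
for o in(t(80,298),s(454,146)):
    q=atz(o[0],o[1],.038,PP[o[0]]);d=(q[:2]-v[:2]);print('mark own',c*d[0]+sn*d[1],-sn*d[0]+c*d[1])
for c in('top','side'):
    im=get_image(c).astype(int)
    for nm,(x,y) in(('red',(.4845,.257)),('green',(.5127,.1356))):
        q=proj(c,(x,y,.1));print(c,nm,q.round(1))
s=observe();print(R.from_rotvec(s['ee_rot']).as_matrix().round(3))
E
```

```text
[ 0.5042 -0.1701 -0.2815]
[[0.2, -0.7], [-0.3, 1.4], [0.8, -0.8], [-2.1, -1.8], [-0.6, -1.6], [1.6, -0.5], [2.9, -1.2], [0.3, 0.3], [-0.3, 2.8], [-1.1, 1.0], [-2.0, -0.3], [-3.1, -2.1], [-3.2, -0.7], [2.6, 1.1], [1.8, 1.8], [0.3, -1.0], [-0.5, 2.0]]
near [ 0.4447 -0.1529]
mid [ 0.5042 -0.1701]
far [ 0.5638 -0.1873]
handle [ 0.5301 -0.0807]
mark own -0.10776799524135076 0.11141180838928862
mark own -0.10966597898098875 0.11136397428076208
top red [168.  189.6]
top green [219.3 178. ]
side red [196.8 152.1]
side green [237.6 171.8]
[[-0.943  0.333  0.   ]
 [ 0.333  0.943  0.   ]
 [-0.     0.    -1.   ]]
```

Call:
jog_arm:
  motion:
    - [[-0.33,-0.196,0,0,0,-0.059,-1],[-0.33,-0.196,0,0,0,-0.059,-1],[-0.33,-0.196,0,0,0,-0.059,-1],[-0.33,-0.196,0,0,0,-0.059,-1],[-0.33,-0.196,0,0,0,-0.059,-1],[-0.33,-0.196,0,0,0,-0.059,-1],[-0.33,-0.196,0,0,0,-0.059,-1],[-0.33,-0.196,0,0,0,-0.059,-1],[-0.33,-0.196,0,0,0,-0.059,-1],[-0.33,-0.196,0,0,0,-0.059,-1]]

```text
clock: 2.58
position: [0.459, 0.2874, 0.2272]
ee_rot: [0.453, 3.106, -0.003]
force: [0.7, -1.1, -0.4]
width: 1.0
gripper_force: 0.0
```

```bash
cat >> h.py <<'E'
def goto(x,y,z,yaw_y=None):
    """print tool-frame shift/turn to reach world TCP, tool y at angle yaw_y (world) pointing down"""
    s=observe();M=R.from_rotvec(s['ee_rot']).as_matrix();d=M.T@(np.array([x,y,z])-s['position'])
    w=np.zeros(3)
    if yaw_y is not None:
        ty=np.array([np.cos(yaw_y),np.sin(yaw_y),0]);tz=np.array([0,0,-1.]);T=np.c_[np.cross(ty,tz),ty,tz]
        w=R.from_matrix(M.T@T).as_rotvec()
    print('t%.2f'%s['clock'],'pos',s['position'].round(4),'shift',d.round(4),'turn',w.round(4))
E
cat > look.py <<'E'
from h import *
import sys
im=get_image('wrist');cv2.imwrite(f'pics/{sys.argv[1]}.png',im[:,:,::-1]);p=P('wrist')
print(p[3].round(3).tolist())
for n in sys.argv[2:]:
    for d in silhouettes(n,'wrist')[:3]:
        if d['p']<.3:continue
        yy,xx=np.nonzero(d['mask']);print(n,round(d['p'],2),np.round(d['pixel']),(xx.min(),xx.max(),yy.min(),yy.max()),atz('wrist',d['pixel'],.1,p)[:2].round(4))
E
python3 look.py w1 jar_red jar_green
```

```text
[[0.285, 0.919, 0.272, 0.384], [0.958, -0.273, -0.082, 0.31], [-0.001, 0.284, -0.959, 0.386], [0.0, 0.0, 0.0, 1.0]]
jar_red 0.61 [228. 213.] (np.int64(210), np.int64(246), np.int64(181), np.int64(233)) [0.4792 0.2551]
jar_green 0.71 [161. 222.] (np.int64(151), np.int64(176), np.int64(217), np.int64(228)) [0.4677 0.1782]
jar_green 0.4 [170. 138.] (np.int64(141), np.int64(203), np.int64(105), np.int64(167)) [0.3823 0.2229]
```

View pics/w1.png

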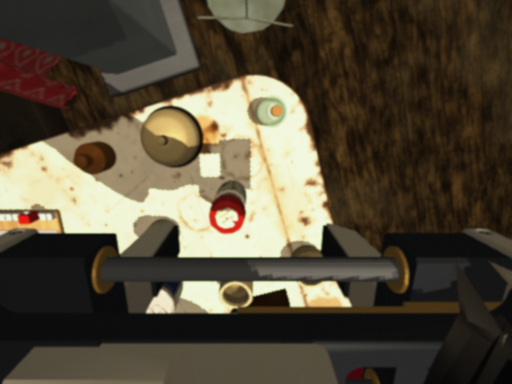

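The wrist view shows the red cap at (228,214). The bell (170,137), weight (93,157) and bottle (270,111) are on the robot side, clear of the grasp. Next I fit the jar across views.

```bash
python3 - <<'E'
from h import *
obs=[]
for c in('wrist','side'):
    get_image(c);obs.append((c,P(c),silhouettes('jar_red',c)[0]['mask']))
v,e=fitcyl(obs,.0205,0,.105,(.48,.255));print(v.round(4),e.round(1))
w,e=fitcyl(obs[:1],.0205,0,.105,(.48,.255));print(w.round(4),e.round(1))
goto(v[0],v[1],.15,np.pi/2-.2815);goto(v[0],v[1],.056,np.pi/2-.2815)
E
```

```text
[ 0.4837  0.2533 -0.0036] [-0.   0.2 -0.4  0.3  0.1 -0.  -0.1  0.5]
[ 0.4849  0.2524 -0.0073] [ 0.1 -0.1 -0.1  0.1]
t2.93 pos [0.453  0.2961 0.2267] shift [-0.0413 -0.0327  0.0766] turn [ 0.0003 -0.0005  0.0035]
t2.93 pos [0.453  0.2961 0.2267] shift [-0.0413 -0.0327  0.1706] turn [ 0.0003 -0.0005  0.0035]
```

Call:
jog_arm:
  motion:
    - [[-0.041,-0.033,0.02,0,0,0,-1],[-0.041,-0.033,0.06,0,0,0,-1],[-0.041,-0.033,0.09,0,0,0,-1],[-0.041,-0.033,0.12,0,0,0,-1],[-0.041,-0.033,0.15,0,0,0,-1],[-0.041,-0.033,0.168,0,0,0,-1],[-0.041,-0.033,0.168,0,0,0,-1],[-0.041,-0.033,0.168,0,0,0,-1],[-0.041,-0.033,0.168,0,0,0,-1]]

```text
clock: 3.68
position: [0.4848, 0.2526, 0.0599]
ee_rot: [0.438, 3.11, 0.002]
force: [-0.5, 0.3, 1.1]
width: 1.001
gripper_force: 0.0
```

```bash
python3 look.py w2 jar_red; python3 -c "
from h import *
goto(.4837,.2533,.056,np.pi/2-.2815)"
```

```text
[[0.276, 0.922, 0.272, 0.411], [0.961, -0.265, -0.076, 0.273], [0.002, 0.283, -0.959, 0.219], [0.0, 0.0, 0.0, 1.0]]
jar_red 0.73 [246. 242.] (np.int64(210), np.int64(289), np.int64(186), np.int64(310)) [0.4681 0.2552]
t3.78 pos [0.4852 0.2524 0.0604] shift [0.0017 0.0004 0.0044] turn [0.0023 0.0018 0.0012]
```

View pics/w2.png

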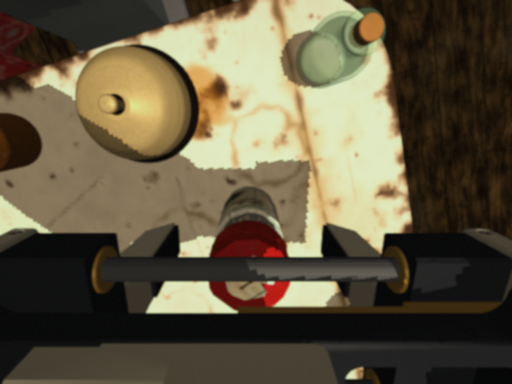

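The jar (250,265) sits between the fingers. I'll close on it and lift.

Call:
jog_arm:
  motion:
    - [[0,0,0,0,0,0,1],[0,0,0,0,0,0,1],[0,0,0,0,0,0,1],[0,0,0,0,0,0,1],[0,0,0,0,0,0,1],[0,0,0,0,0,0,1],[0,0,-0.03,0,0,0,1],[0,0,-0.07,0,0,0,1],[0,0,-0.11,0,0,0,1],[0,0,-0.15,0,0,0,1]]
  force: 15

```text
clock: 4.62
position: [0.4839, 0.251, 0.2103]
ee_rot: [-0.44, -3.11, 0.001]
force: [0.7, 0.6, -0.2]
width: 0.32
gripper_force: 0.0
```

```bash
python3 -c "
from h import *
s=observe();print(s['width'],s['gripper_force'],s['force'])
goto(.5042,-.1701,.21,np.pi/2-.2815)"
```

```text
0.31989279242560253 0.0 [ 0.74176547  0.5826265  -0.18497092]
t4.62 pos [0.4839 0.251  0.2103] shift [-0.1363 -0.399   0.0005] turn [-0.0007 -0.0005  0.0004]
```

Call:
jog_arm:
  motion:
    - [[0,0,0,0,0,0,-1],[0,0,0,0,0,0,-1],[0,0,0,0,0,0,-1],[0,0,0,0,0,0,-1]]

```text
clock: 4.95
position: [0.4835, 0.251, 0.2074]
ee_rot: [-0.439, -3.109, 0.002]
force: [-0.9, 0.1, -0.6]
width: 0.565
gripper_force: 0.0
```

```bash
python3 look.py w3 jar_red; python3 - <<'E'
from h import *
obs=[]
for c in('wrist','side'):
    im=get_image(c);p=P(c);L=silhouettes('jar_red',c)
    if L:obs.append((c,p,L[0]['mask']));print(c,L[0]['p'],L[0]['pixel'])
for o in (obs,obs[:1],obs[1:]):
    v,e=fitcyl(o,.0205,0,.105,(.48,.255));print(v.round(4),e.round(1))
E
```

```text
[[0.277, 0.923, 0.268, 0.41], [0.961, -0.265, -0.079, 0.272], [-0.002, 0.279, -0.96, 0.367], [0.0, 0.0, 0.0, 1.0]]
jar_red 0.77 [251. 189.] (np.int64(232), np.int64(272), np.int64(160), np.int64(212)) [0.4793 0.2526]
wrist 0.69 [249.2, 188.3]
side 0.21 [219.0, 127.2]
[0.4849 0.2523 0.0034] [  0.3  -0.1   0.2   2.6 -24.6 -15.7  29.3  43.2]
[ 0.4848  0.2523 -0.0027] [ 0.6 -0.6 -0.6  0.4]
[ 0.9346  0.6995 -0.6416] [ 0.4 -0.4 -0.2  0.2]
```

View pics/w3.png

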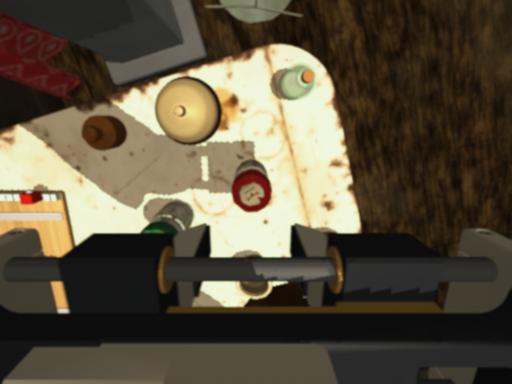

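The jar still stands at (0.485, 0.252). The fingers just hadn't finished closing, so I'll repeat with more time to close.

Call:
jog_arm:
  motion:
    - [[-0.001,0.002,0.03,0,0,0,-0.5],[-0.001,0.002,0.07,0,0,0,-0.5],[-0.001,0.002,0.11,0,0,0,-0.5],[-0.001,0.002,0.14,0,0,0,-0.5],[-0.001,0.002,0.152,0,0,0,-0.5],[-0.001,0.002,0.152,0,0,0,-0.5],[-0.001,0.002,0.152,0,0,0,1],[-0.001,0.002,0.152,0,0,0,1],[-0.001,0.002,0.152,0,0,0,1],[-0.001,0.002,0.152,0,0,0,1]]
  force: 15

```text
clock: 6.08
position: [0.4867, 0.2535, 0.0581]
ee_rot: [0.439, 3.109, 0.003]
force: [1.0, 0.2, -0.1]
width: 0.51
gripper_force: 0.0
```

Call:
jog_arm:
  motion:
    - [[0,0,0,0,0,0,1],[0,0,0,0,0,0,1],[0,0,0,0,0,0,1],[0,0,0,0,0,0,1],[0,0,0,0,0,0,1]]

```text
clock: 6.5
position: [0.4865, 0.2533, 0.0576]
ee_rot: [0.44, 3.109, 0.002]
force: [-0.4, -0.6, 7.4]
width: 0.444
gripper_force: 14.9
```

Call:
jog_arm:
  motion:
    - [[0,0,-0.03,0,0,0,1],[0,0,-0.07,0,0,0,1],[0,0,-0.11,0,0,0,1],[0,0,-0.145,0,0,0,1],[0,-0.03,-0.15,0,0,0,1],[-0.01,-0.06,-0.15,0,0,0,1]]

```text
clock: 7.0
position: [0.4789, 0.1949, 0.2097]
ee_rot: [0.432, 3.108, 0.007]
force: [0.5, -1.6, -1.0]
width: 0.445
gripper_force: 14.9
```

```bash
python3 -c "
from h import *
s=observe();print(s['width'],s['gripper_force'],s['force'])
goto(.5042,-.1701,.21,np.pi/2-.2815)"
```

```text
0.4454077260446913 14.92050837725401 [ 0.52024129 -1.56570624 -1.02713592]
t7.00 pos [0.4789 0.1949 0.2097] shift [-0.1239 -0.3443 -0.0016] turn [0.0047 0.0028 0.0054]
```

Call:
jog_arm:
  motion:
    - [[-0.012,-0.034,0,0,0,0,1],[-0.025,-0.07,0,0,0,0,1],[-0.038,-0.106,0,0,0,0,1],[-0.051,-0.142,0,0,0,0,1],[-0.064,-0.178,0,0,0,0,1],[-0.077,-0.214,0,0,0,0,1],[-0.09,-0.25,0,0,0,0,1],[-0.103,-0.286,0,0,0,0,1],[-0.115,-0.32,0,0,0,0,1],[-0.124,-0.344,0,0,0,0,1]]

```text
clock: 7.83
position: [0.5019, -0.1761, 0.2071]
ee_rot: [0.444, 3.11, -0.002]
force: [0.4, -0.2, -0.8]
width: 0.446
gripper_force: 14.9
```

Call:
jog_arm:
  motion:
    - [[0,0,0,0,0,0,1],[0,0,0,0,0,0,1],[0,0,0,0,0,0,1],[0,0,0,0,0,0,1]]

```text
clock: 8.17
position: [0.5027, -0.1706, 0.2066]
ee_rot: [-0.436, -3.111, -0.001]
force: [0.8, 0.1, -0.6]
width: 0.444
gripper_force: 14.9
```

```bash
python3 look.py w4 tray red_mark; python3 - <<'E'
from h import *
goto(.5042,-.1701,.0776,np.pi/2-.2815)
b=cv2.imread('pics/w4.png');
v=np.load('rack.npy');c,sn=np.cos(v[2]),np.sin(v[2]);p=P('wrist');S=1.5
b=cv2.resize(b,None,fx=S,fy=S,interpolation=cv2.INTER_CUBIC)
for a,o in((-95,33),(-95,-33),(-29,-29),(-29,29),(29,-29),(29,29),(-33,29),(-33,-29),(-91,29),(-91,-29)):
    q=proj('wrist',(v[0]+(c*a-sn*o)/1e3,v[1]+(sn*a+c*o)/1e3,.04),p);cv2.circle(b,tuple(int(k) for k in (q+.5)*S),2,(255,0,255),-1)
cv2.imwrite('pics/w4o.png',b)
E
```

```text
[[0.274, 0.923, 0.27, 0.429], [0.962, -0.264, -0.076, -0.15], [0.001, 0.281, -0.96, 0.366], [0.0, 0.0, 0.0, 1.0]]
tray 0.91 [266. 164.] (np.int64(225), np.int64(354), np.int64(94), np.int64(208)) [ 0.4779 -0.1469]
red_mark 0.77 [346.  85.] (np.int64(338), np.int64(354), np.int64(79), np.int64(93)) [ 0.4269 -0.0565]
red_mark 0.46 [250. 240.] (np.int64(210), np.int64(292), np.int64(184), np.int64(307)) [ 0.5538 -0.1859]
t8.32 pos [ 0.5028 -0.171   0.2068] shift [-0.0011  0.0012  0.1292] turn [ 0.0005 -0.0001  0.0027]
```

View pics/w4o.png

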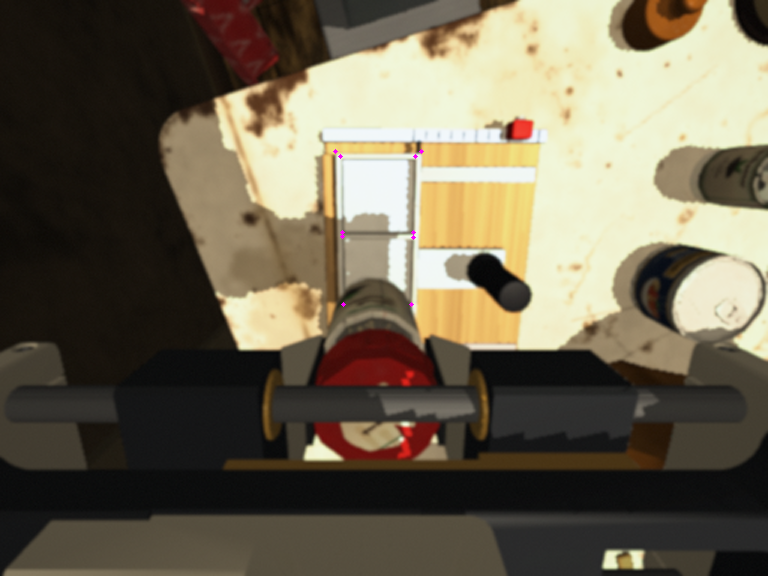

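The overlay matches the tray (bay divider at (378,234), red mark (520,129), pointer fin about (411,147)). Lowering the jar.

Call:
jog_arm:
  motion:
    - [[-0.002,0.001,0.03,0,0,0,1],[-0.002,0.001,0.06,0,0,0,1],[-0.002,0.001,0.085,0,0,0,1],[-0.002,0.001,0.105,0,0,0,1],[-0.002,0.001,0.118,0,0,0,1],[-0.002,0.001,0.124,0,0,0,1],[-0.002,0.001,0.127,0,0,0,1],[-0.002,0.001,0.128,0,0,0,1],[-0.002,0.001,0.129,0,0,0,1],[-0.002,0.001,0.129,0,0,0,1]]

```text
clock: 9.15
position: [0.5054, -0.1719, 0.0785]
ee_rot: [0.439, 3.109, 0.0]
force: [-0.7, -0.3, -0.5]
width: 0.445
gripper_force: 14.9
```

```bash
python3 -c "
from h import *
s=observe();print(s['width'],s['gripper_force'],s['force'])
goto(.5042,-.1701,.0776,np.pi/2-.2815)"
```

```text
0.44458997668786193 14.91924561560154 [-0.70261777 -0.31384592 -0.48495675]
t9.15 pos [ 0.5054 -0.1719  0.0785] shift [0.0017 0.0014 0.0009] turn [0.0002 0.0014 0.0008]
```

Down to within about 1 mm of the floor. Release, then rise.

Call:
jog_arm:
  motion:
    - [[0,0.001,0.001,0,0,0,1],[0,0.001,0.001,0,0,0,-0.3],[0,0.001,0.001,0,0,0,-0.3],[0,0.001,0.001,0,0,0,-0.3],[0,0.001,0.001,0,0,0,-0.3],[0,0.001,-0.03,0,0,0,-0.3],[0,0.001,-0.07,0,0,0,-0.3],[0,0.001,-0.11,0,0,0,-0.3],[0,0.001,-0.135,0,0,0,-0.3],[0,0.001,-0.135,0,0,0,-0.3]]

```text
clock: 9.98
position: [0.5079, -0.172, 0.2183]
ee_rot: [0.439, 3.102, -0.0]
force: [1.1, -0.2, -0.5]
width: 0.652
gripper_force: 0.0
```

```bash
python3 look.py w5 jar_red jar_stocked tray; python3 - <<'E'
from h import *
obs=[]
for c in('wrist','side','top'):
    im=get_image(c);p=P(c);L=silhouettes('jar_red',c)
    if L and L[0]['p']>.4:obs.append((c,p,L[0]['mask']));print(c,L[0]['p'],L[0]['pixel'])
for o in (obs,*[[q] for q in obs]):
    v,e=fitcyl(o,.0205,.02,.125,(.504,-.17));print(v.round(4),e.round(1))
goto(.5127,.1356,.21,np.pi/2-.2815)
E
```

```text
[[0.277, 0.921, 0.276, 0.432], [0.961, -0.265, -0.078, -0.15], [0.001, 0.287, -0.958, 0.375], [0.0, 0.0, 0.0, 1.0]]
jar_red 0.94 [248. 186.] (np.int64(228), np.int64(270), np.int64(156), np.int64(210)) [ 0.502  -0.1727]
jar_stocked 0.94 [252. 236.] (np.int64(233), np.int64(273), np.int64(207), np.int64(256)) [ 0.5585 -0.1848]
jar_stocked 0.75 [345.  82.] (np.int64(335), np.int64(352), np.int64(72), np.int64(86)) [ 0.4284 -0.0553]
tray 0.94 [267. 157.] (np.int64(225), np.int64(351), np.int64(88), np.int64(241)) [ 0.4777 -0.145 ]
wrist 0.8 [250.3, 189.8]
side 0.98 [331.5, 253.2]
top 0.74 [147.4, 145.0]
[ 0.5059 -0.1713 -0.0065] [ 2.900e+00  3.000e-01  1.700e+00 -3.000e-01 -1.000e-01  1.100e+00
 -8.000e-01  1.400e+00  2.008e+02  2.012e+02  4.080e+01  4.160e+01]
[ 0.5012 -0.1715  0.0061] [ 0.2 -0.2 -0.2  0.1]
[ 0.5291 -0.163  -0.0649] [ 0.2 -0.2 -0.1  0.1]
[ 0.6482  0.3599 -0.1606] [ 0.3 -0.4 -0.3  0.3]
t10.48 pos [ 0.5048 -0.1709  0.212 ] shift [0.0773 0.2966 0.0021] turn [-0.0002 -0.0013  0.0006]
```

The red jar stands in the middle bay. On to the green one.

Call:
jog_arm:
  motion:
    - [[0.008,0.03,0,0,0,0,-0.7],[0.017,0.066,0,0,0,0,-0.7],[0.026,0.1,0,0,0,0,-0.7],[0.035,0.135,0,0,0,0,-0.7],[0.044,0.17,0,0,0,0,-0.7],[0.053,0.205,0,0,0,0,-0.7],[0.062,0.24,0,0,0,0,-0.7],[0.07,0.272,0,0,0,0,-0.7],[0.077,0.297,0,0,0,0,-0.7],[0.077,0.297,0,0,0,0,-0.7]]

```text
clock: 11.32
position: [0.5128, 0.1427, 0.2122]
ee_rot: [-0.427, -3.111, -0.004]
force: [0.1, 0.3, -0.0]
width: 0.853
gripper_force: 0.0
```

Call:
jog_arm:
  motion:
    - [[0,0,0,0,0,0,-0.7],[0,0,0,0,0,0,-0.7],[0,0,0,0,0,0,-0.7]]

```text
clock: 11.57
position: [0.5136, 0.1342, 0.2126]
ee_rot: [-0.443, -3.11, 0.001]
force: [-0.3, -0.5, -0.3]
width: 0.85
gripper_force: 0.0
```

```bash
python3 - <<'E'
from h import *
obs=[]
for c in('wrist','side'):
    im=get_image(c);p=P(c)
    if c=='wrist':cv2.imwrite('pics/w6.png',im[:,:,::-1])
    for d in silhouettes('jar_green',c)[:3]:print(c,round(d['p'],2),np.round(d['pixel']),atz(c,d['pixel'],.1,p)[:2].round(3))
    L=[d for d in silhouettes('jar_green',c) if abs(atz(c,d['pixel'],.08,p)[:2]-[.512,.135]).max()<.05]
    if L:obs.append((c,p,L[0]['mask']))
for o in (obs,*[[q] for q in obs]):
    v,e=fitcyl(o,.023,0,.106,(.51,.135));print(v.round(4),e.round(1))
    goto(v[0],v[1],.058,np.pi/2-.2815)
E
```

```text
wrist 0.74 [250. 183.] [0.505 0.136]
side 0.64 [236. 181.] [0.491 0.119]
[ 0.5129  0.1352 -0.0036] [-0.3  0.6 -0.5  0.3  0.2  0.2  0.2  0.4]
t11.87 pos [0.5136 0.1352 0.2128] shift [ 0.0007 -0.0002  0.1548] turn [ 0.0001  0.0002 -0.0003]
[ 0.5142  0.1347 -0.0087] [-0.  0.  0. -0.]
t11.87 pos [0.5136 0.1352 0.2128] shift [-0.0008 -0.0003  0.1548] turn [ 0.0001  0.0002 -0.0003]
[ 0.515   0.1383 -0.008 ] [ 0. -0. -0.  0.]
t11.87 pos [0.5136 0.1352 0.2128] shift [-0.0005  0.0034  0.1548] turn [ 0.0001  0.0002 -0.0003]
```

Call:
jog_arm:
  motion:
    - [[0,0,0.03,0,0,0,-0.7],[0,0,0.07,0,0,0,-0.7],[0,0,0.11,0,0,0,-0.7],[0,0,0.14,0,0,0,-0.7],[0,0,0.154,0,0,0,-0.7],[0,0,0.154,0,0,0,-0.7],[0,0,0.154,0,0,0,1],[0,0,0.154,0,0,0,1],[0,0,0.154,0,0,0,1],[0,0,0.154,0,0,0,1]]
  force: 15

```text
clock: 12.7
position: [0.5145, 0.1362, 0.0602]
ee_rot: [0.439, 3.108, 0.002]
force: [-0.1, 0.7, -0.6]
width: 0.61
gripper_force: 0.0
```

Call:
jog_arm:
  motion:
    - [[0,0,0,0,0,0,1],[0,0,0,0,0,0,1],[0,0,0,0,0,0,1],[0,0,0,0,0,0,1],[0,0,0,0,0,0,1],[0,0,0,0,0,0,1]]

```text
clock: 13.2
position: [0.5141, 0.1359, 0.0595]
ee_rot: [0.44, 3.109, 0.001]
force: [0.4, -0.7, 7.2]
width: 0.495
gripper_force: 15.0
```

Call:
jog_arm:
  motion:
    - [[0,0,-0.03,0,0,0,1],[0,0,-0.07,0,0,0,1],[0,0,-0.11,0,0,0,1],[0,0,-0.145,0,0,0,1],[0,-0.03,-0.15,0,0,0,1],[0,-0.06,-0.15,0,0,0,1]]

```text
clock: 13.7
position: [0.4984, 0.0794, 0.2115]
ee_rot: [0.433, 3.106, 0.005]
force: [0.7, -2.9, -1.7]
width: 0.495
gripper_force: 15.0
```

```bash
python3 -c "
from h import *
s=observe();print(s['width'],s['gripper_force'],s['force'])
goto(.4452,-.1530,.21,np.pi/2-.2815)"
```

```text
0.4953804692784441 14.953307609539479 [ 0.6557233  -2.89466142 -1.69540331]
t13.70 pos [0.4984 0.0794 0.2115] shift [-0.0124 -0.2381  0.0007] turn [0.0036 0.0046 0.0043]
```

Call:
jog_arm:
  motion:
    - [[-0.002,-0.035,0,0,0,0,1],[-0.004,-0.07,0,0,0,0,1],[-0.006,-0.105,0,0,0,0,1],[-0.008,-0.14,0,0,0,0,1],[-0.01,-0.175,0,0,0,0,1],[-0.011,-0.21,0,0,0,0,1],[-0.012,-0.238,0,0,0,0,1],[-0.012,-0.238,0,0,0,0,1],[-0.012,-0.238,0,0,0,0,1],[-0.012,-0.238,0,0,0,0,1]]

```text
clock: 14.53
position: [0.4424, -0.1533, 0.2086]
ee_rot: [-0.44, -3.11, -0.001]
force: [-0.6, -0.4, -1.6]
width: 0.498
gripper_force: 15.0
```

```bash
python3 -c "
from h import *
goto(.4452,-.1530,.0795,np.pi/2-.2815)
im=get_image('wrist');p=P('wrist');cv2.imwrite('pics/w7.png',im[:,:,::-1])
goto(.4452,-.1530,.0795,np.pi/2-.2815)
v=np.load('rack.npy');c,sn=np.cos(v[2]),np.sin(v[2]);b=cv2.resize(im[60:310,120:400,::-1],None,fx=2,fy=2,interpolation=cv2.INTER_CUBIC)
for a,o in((-95,33),(-95,-33),(-29,-29),(-29,29),(-33,29),(-33,-29),(-91,29),(-91,-29)):
    q=proj('wrist',(v[0]+(c*a-sn*o)/1e3,v[1]+(sn*a+c*o)/1e3,.04),p);cv2.circle(b,tuple(int(k) for k in (q-[120,60]+.5)*2),2,(255,0,255),-1)
cv2.imwrite('pics/w7o.png',b)
"
```

```text
t14.53 pos [ 0.4424 -0.1533  0.2086] shift [-0.0027  0.001   0.1291] turn [ 0.0005 -0.0003  0.0006]
t14.58 pos [ 0.4426 -0.1527  0.2086] shift [-0.0026  0.0004  0.1291] turn [ 0.0005 -0.0003  0.002 ]
```

View pics/w7o.png

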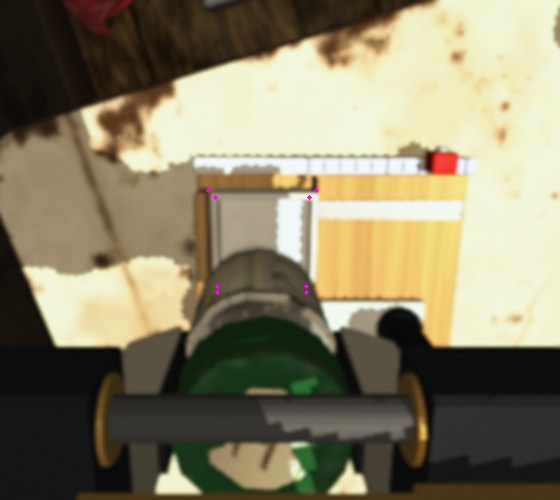

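The overlay fits, with the near bay at (262,240). The pointer fin is at (314,184) and the mark at (442,162). Lowering and releasing.

Call:
jog_arm:
  motion:
    - [[-0.003,0.001,0.03,0,0,0,1],[-0.003,0.001,0.06,0,0,0,1],[-0.003,0.001,0.085,0,0,0,1],[-0.003,0.001,0.105,0,0,0,1],[-0.003,0.001,0.118,0,0,0,1],[-0.003,0.001,0.124,0,0,0,1],[-0.003,0.001,0.127,0,0,0,1],[-0.003,0.001,0.128,0,0,0,1],[-0.003,0.001,0.129,0,0,0,1],[-0.003,0.001,0.129,0,0,0,1]]

```text
clock: 15.42
position: [0.4462, -0.1536, 0.0804]
ee_rot: [0.439, 3.109, 0.0]
force: [-0.5, 0.6, -1.6]
width: 0.5
gripper_force: 15.0
```

Call:
jog_arm:
  motion:
    - [[0,0,0.0005,0,0,0,1],[0,0,0.0005,0,0,0,-0.35],[0,0,0.0005,0,0,0,-0.35],[0,0,0.0005,0,0,0,-0.35],[0,0,0.0005,0,0,0,-0.35],[0,0,-0.03,0,0,0,-0.35],[0,0,-0.07,0,0,0,-0.35],[0,0,-0.11,0,0,0,-0.35],[0,0,-0.135,0,0,0,-0.35],[0,0,-0.135,0,0,0,-0.35]]

```text
clock: 16.25
position: [0.4483, -0.1547, 0.2199]
ee_rot: [0.439, 3.102, 0.0]
force: [1.2, -0.0, -0.4]
width: 0.675
gripper_force: 0.0
```

```bash
python3 - <<'E'
from h import *
for c in('wrist','side'):
    get_image(c);p=P(c)
    for n in('jar_red','jar_green'):
        for d in silhouettes(n,c)[:3]:
            if d['p']<.3:continue
            yy,xx=np.nonzero(d['mask'])
            a=atz(c,d['pixel'],.1,p)
            if a[1]>0:continue
            v,e=fitcyl([(c,p,d['mask'])],.0205 if n=='jar_red' else .023,.02,.126,a[:2]);print(c,n,round(d['p'],2),np.round(d['pixel']),v.round(4),e.round(1))
goto(.5301,-.0807,.215,-.2815)
goto(.5301,-.0807,.215,np.pi-.2815)
print(observe()['joints'].round(2))
E
```

```text
wrist jar_red 0.97 [248. 236.] [ 0.5541 -0.1865 -0.1141] [ 6.  -5.9 -0.9  0.7]
wrist jar_green 0.97 [250. 185.] [ 0.4449 -0.1542 -0.0081] [ 0.2 -0.2 -0.2  0.1]
side jar_green 0.84 [306. 272.] [ 0.4649 -0.1438 -0.0643] [-0.1  0.1  0.  -0. ]
t16.55 pos [ 0.4448 -0.1535  0.2136] shift [-0.0618  0.0936 -0.0016] turn [-2.0000e-03 -1.5000e-03  1.5714e+00]
t16.55 pos [ 0.4448 -0.1535  0.2136] shift [-0.0618  0.0936 -0.0016] turn [ 1.5000e-03 -2.0000e-03 -1.5702e+00]
[-0.13  0.2   0.41  1.98 -0.09  0.99  1.62]
```

Both jars are in their bays. Moving above the handle, keeping this orientation so the fingers close along the slide.

Call:
jog_arm:
  motion:
    - [[-0.02,0.03,0,0,0,0,-0.35],[-0.04,0.06,0,0,0,0,-0.35],[-0.062,0.094,0,0,0,0,-0.35],[-0.062,0.094,0,0,0,0,-0.35],[-0.062,0.094,0,0,0,0,-0.35],[-0.062,0.094,0,0,0,0,-0.35]]

```text
clock: 17.05
position: [0.5303, -0.0809, 0.2135]
ee_rot: [-0.439, -3.108, 0.002]
force: [-0.8, -0.6, -1.2]
width: 0.676
gripper_force: 0.0
```

```bash
python3 - <<'E'
from h import *
im=get_image('wrist');p=P('wrist')
goto(.5301,-.0807,.073,np.pi/2-.2815)
b=im[60:320,120:400,::-1].copy();b=cv2.resize(b,None,fx=2,fy=2,interpolation=cv2.INTER_CUBIC)
for X in cylpts(.5301,-.0807,.012,(.105,),16):
    cv2.circle(b,tuple(int(k) for k in (proj('wrist',X,p)-[120,60]+.5)*2),1,(255,0,255),-1)
cv2.imwrite('pics/w8.png',b);np.save('p8.npy',np.array([*p[:3],*p[3].ravel()]))
E
```

```text
t17.10 pos [ 0.5301 -0.0815  0.2139] shift [-1.000e-04  9.000e-04  1.409e-01] turn [-0.0011 -0.0019 -0.0004]
```

View pics/w8.png

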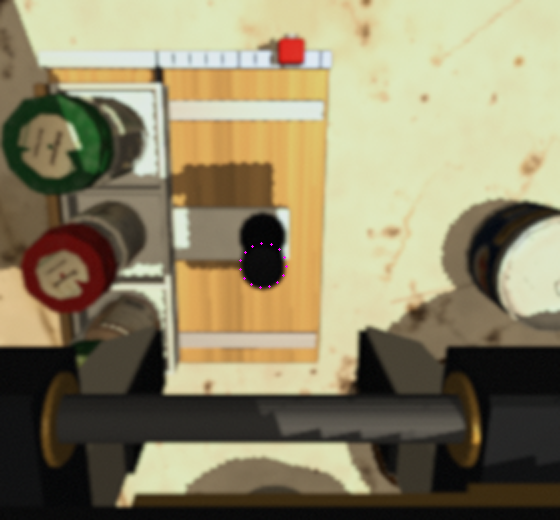

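The handle sits exactly where modelled (overlay ring on its top at (264,266)). The pointer fin is at (158,73), the mark's top at (291,51), and all three jars stand in their bays.

```bash
python3 - <<'E'
from h import *
a=np.load('p8.npy');p=(*a[:3],a[3:].reshape(4,4));v=np.load('rack.npy');c,sn=np.cos(v[2]),np.sin(v[2])
def own(u,w,z):
    d=atz('wrist',((u+.5)/2-.5+120,(w+.5)/2-.5+60),z,p)[:2]-v[:2];return (np.array([c*d[0]+sn*d[1],-sn*d[0]+c*d[1]])*1e3).round(1)
for z in(.03,.035,.04):print(z,'ptr',own(158,68,z),own(158,80,z),'mark',own(291,52,z))
E
```

```text
0.03 ptr [-102.5   30. ] [-95.6  29.6] mark [-111.5  110. ]
0.035 ptr [-102.1   30.9] [-95.4  30.5] mark [-110.9  109.8]
0.04 ptr [-101.7   31.8] [-95.1  31.4] mark [-110.4  109.5]
```

Call:
jog_arm:
  motion:
    - [[0,0.001,0.03,0,0,0,-0.35],[0,0.001,0.06,0,0,0,-0.35],[0,0.001,0.09,0,0,0,-0.35],[0,0.001,0.12,0,0,0,-0.35],[0,0.001,0.135,0,0,0,-0.35],[0,0.001,0.14,0,0,0,-0.35],[0,0.001,0.14,0,0,0,1],[0,0.001,0.14,0,0,0,1],[0,0.001,0.14,0,0,0,1],[0,0.001,0.14,0,0,0,1]]
  force: 40

```text
clock: 17.93
position: [0.5323, -0.0799, 0.0761]
ee_rot: [0.44, 3.108, 0.001]
force: [-0.1, -0.8, 0.7]
width: 0.432
gripper_force: 0.0
```

Call:
jog_arm:
  motion:
    - [[0,0,0,0,0,0,1],[0,0,0,0,0,0,1],[0,0,0,0,0,0,1],[0,0,0,0,0,0,1],[0,0,0,0,0,0,1]]

```text
clock: 18.35
position: [0.5317, -0.0801, 0.0753]
ee_rot: [0.44, 3.11, -0.0]
force: [-1.5, -1.4, 6.5]
width: 0.252
gripper_force: 40.0
```

Gripped. The pull needs to be about 79 mm, so I'll pull 72 gently first.

Call:
jog_arm:
  motion:
    - [[0,0.002,0,0,0,0,1],[0,0.006,0,0,0,0,1],[0,0.011,0,0,0,0,1],[0,0.017,0,0,0,0,1],[0,0.023,0,0,0,0,1],[0,0.029,0,0,0,0,1],[0,0.034,0,0,0,0,1],[0,0.038,0,0,0,0,1],[0,0.04,0,0,0,0,1],[0,0.04,0,0,0,0,1]]

```text
clock: 19.18
position: [0.5426, -0.0425, 0.0753]
ee_rot: [0.441, 3.11, -0.002]
force: [-2.4, -5.1, 7.0]
width: 0.254
gripper_force: 40.0
```

Call:
jog_arm:
  motion:
    - [[0,0.002,0,0,0,0,1],[0,0.006,0,0,0,0,1],[0,0.011,0,0,0,0,1],[0,0.017,0,0,0,0,1],[0,0.023,0,0,0,0,1],[0,0.028,0,0,0,0,1],[0,0.031,0,0,0,0,1],[0,0.032,0,0,0,0,1],[0,0.032,0,0,0,0,1],[0,0.032,0,0,0,0,1]]

```text
clock: 20.02
position: [0.5513, -0.0126, 0.0753]
ee_rot: [0.442, 3.11, -0.003]
force: [-3.1, -6.8, 7.0]
width: 0.252
gripper_force: 40.0
```

```bash
python3 - <<'E'
from h import *
im=get_image('wrist');p=P('wrist');np.save('p9.npy',np.array([*p[:3],*p[3].ravel()]))
s=observe();print(s['position'],s['force'],s['gripper_force'],s['clock'])
v=np.load('rack.npy');print('pull',(s['position'][:2]-[.5317,-.0801])@[-np.sin(v[2]),np.cos(v[2])])
for n in('jar_red','jar_green','red_mark'):
    for d in silhouettes(n,'wrist')[:3]:print(n,round(d['p'],2),np.round(d['pixel']))
cv2.imwrite('pics/w9.png',cv2.resize(im[:320,:,::-1],None,fx=1.5,fy=1.5,interpolation=cv2.INTER_CUBIC))
E
```

```text
[ 0.55131642 -0.01264563  0.07530829] [-2.9483947  -7.57800449  8.0490306 ] 40.00409475993365 20.0667
pull 0.07024872979463433
jar_red 0.77 [ 94. 231.]
jar_red 0.64 [169. 193.]
jar_green 0.65 [ 63. 140.]
red_mark 0.7 [172.  59.]
```

View pics/w9.png

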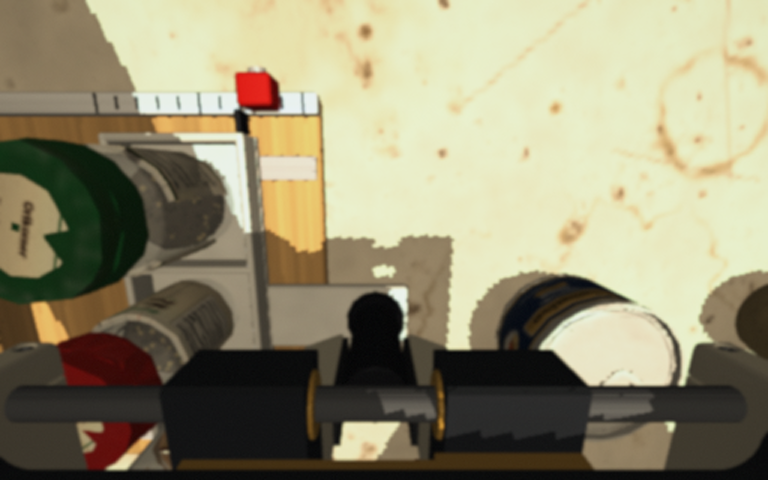

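The pointer fin (242,118) stands a little short of the red block (top face about (254,88)).

```bash
python3 - <<'E'
from h import *
a=np.load('p9.npy');p=(*a[:3],a[3:].reshape(4,4));v=np.load('rack.npy');c,sn=np.cos(v[2]),np.sin(v[2])
def own(px,z):
    d=atz('wrist',px,z,p)[:2]-v[:2];return (np.array([c*d[0]+sn*d[1],-sn*d[0]+c*d[1]])*1e3).round(1)
g=lambda u,w:((u+.5)/1.5-.5,(w+.5)/1.5-.5)
for z in(.03,.035,.04):print(z,'ptr',own(g(241,112),z),own(g(242,128),z))
im=cv2.imread('pics/w9.png').astype(int);m=(im[...,2]>110)&(im[...,1]<70)&(im[...,0]<70);m[:, :200]=0;m[:,300:]=0;m[140:]=0
for y in range(70,112,5):
    x=np.nonzero(m[y])[0]
    if len(x):print(y,x.min(),x.max(),im[y,x.min()+4:x.max():8,2],own(g(x.min(),y),.04),own(g(x.max(),y),.04))
# predicted block outline of mark at own (-110,y)
for yc in(108,110,112):
    q=[proj('wrist',(v[0]+(c*A-sn*B)/1e3,v[1]+(sn*A+c*B)/1e3,z),p)*1.5+.25 for A in(-117,-103) for B in(yc-8,yc+8) for z in(.022,.04)]
    q=np.array(q);print(yc,q.min(0).round(),q.max(0).round())
E
```

```text
0.03 ptr [-103.2  100.8] [-96.2 100.6]
0.035 ptr [-102.5  102.4] [-95.7 102.2]
0.04 ptr [-101.9  103.9] [-95.2 103.8]
75 237 268 [219 222 223 218] [-116.7  103.6] [-116.7  117.2]
80 237 270 [224 227 228 228] [-114.8  103.4] [-114.8  117.9]
85 237 271 [224 226 228 229] [-112.8  103.2] [-112.8  118.2]
90 237 271 [224 226 228 229] [-110.8  103. ] [-110.8  118. ]
95 238 272 [224 227 228 227] [-108.8  103.3] [-108.8  118.3]
100 239 272 [222 225 227 223] [-106.8  103.5] [-106.7  118.2]
105 240 268 [137 127 121] [-104.7  103.8] [-104.7  116.2]
108 [229.  74.] [277. 115.]
110 [233.  74.] [281. 115.]
112 [238.  74.] [285. 115.]
```

Remaining pull is about 8.5 mm.

Call:
jog_arm:
  motion:
    - [[0,0.002,0,0,0,0,1],[0,0.005,0,0,0,0,1],[0,0.008,0,0,0,0,1],[0,0.009,0,0,0,0,1],[0,0.009,0,0,0,0,1],[0,0.009,0,0,0,0,1],[0,0.009,0,0,0,0,1],[0,0.009,0,0,0,0,1],[0,0.009,0,0,0,0,1],[0,0.009,0,0,0,0,1]]

```text
clock: 21.05
position: [0.5537, -0.0042, 0.0753]
ee_rot: [0.443, 3.11, -0.003]
force: [-2.6, -7.9, 8.1]
width: 0.252
gripper_force: 40.0
```

```bash
python3 - <<'E'
from h import *
im=get_image('wrist')[:,:,::-1].copy();p=P('wrist');s=observe()
v=np.load('rack.npy');c,sn=np.cos(v[2]),np.sin(v[2]);print('pull',(s['position'][:2]-[.5317,-.0801])@[-sn,c],s['gripper_force'],abs(s['dq']).max())
def own(px,z):
    d=atz('wrist',px,z,p)[:2]-v[:2];return (np.array([c*d[0]+sn*d[1],-sn*d[0]+c*d[1]])*1e3).round(1)
W=lambda A,B,z:(v[0]+(c*A-sn*B)/1e3,v[1]+(sn*A+c*B)/1e3,z)
# mark top and pointer (dark columns at own x ~ -99)
q=proj('wrist',W(-110,110.5,.04),p);r=int(q[1]);m=[x for x in range(int(q[0])-25,int(q[0])+25) if im[r,x,2]>110 and im[r,x,1]<70]
print('mark',own((m[0]-.5,r),.04),own((m[-1]+.5,r),.04))
for A in(-98,-100,-102):
  for z in(.03,.035):
    q=proj('wrist',W(A,110,z),p);r=int(round(q[1]));x0=int(q[0])-12;g=im[r,x0:x0+25].sum(1).astype(int)
    d=np.clip(200-g,0,None);xx=(d*np.arange(25)).sum()/max(d.sum(),1)+x0;print(A,z,r,xx,own((xx,r),z),g.tolist())
for c_ in('wrist','side'):
    get_image(c_)
    for n in('jar_red','jar_green'):
        for d in silhouettes(n,c_)[:2]:
            yy,xx=np.nonzero(d['mask']);print(c_,n,round(d['p'],2),np.round(d['pixel']),xx.min(),xx.max(),yy.min(),yy.max())
for n,A in(('green',-62),('red',0),('far',62)):
    q=np.array([proj('side',X) for X in cylpts(*W(A,79,0)[:2],.023,(.02,.126))]);print(n,q.min(0).round(),q.max(0).round())
E
```

```text
pull 0.07906741560818784 40.004525212571025 0.0012299758542848032
mark [-110.1  102.9] [-110.1  118.2]
-98 0.03 82 161.23692636072573 [-98.3 109.7] [519, 519, 517, 513, 509, 503, 463, 345, 192, 122, 101, 66, 31, 20, 33, 98, 247, 409, 500, 524, 535, 541, 549, 544, 539]
-98 0.035 82 161.23692636072573 [-97.8 111.3] [523, 524, 519, 519, 517, 513, 509, 503, 463, 345, 192, 122, 101, 66, 31, 20, 33, 98, 247, 409, 500, 524, 535, 541, 549]
-100 0.03 79 161.06183574879228 [-100.3  109.8] [519, 519, 512, 497, 488, 479, 422, 287, 158, 107, 87, 55, 28, 23, 26, 81, 224, 395, 496, 527, 537, 541, 534, 518, 515]
-100 0.035 78 161.00095147478592 [-100.3  111.3] [483, 481, 482, 480, 467, 429, 402, 402, 363, 247, 141, 107, 84, 54, 38, 22, 25, 78, 207, 360, 456, 487, 498, 494, 462]
-102 0.03 76 160.26155462184875 [-102.3  109.4] [388, 387, 393, 391, 383, 361, 291, 178, 113, 106, 76, 42, 31, 31, 87, 184, 283, 354, 383, 388, 390, 387, 378, 367, 371]
-102 0.035 75 160.13007159904535 [-102.2  110.9] [587, 558, 527, 519, 528, 555, 579, 581, 541, 415, 235, 125, 103, 77, 37, 30, 51, 139, 275, 401, 468, 485, 486, 484, 485]
wrist jar_red 0.58 [ 95. 231.] 39 159 186 312
wrist jar_green 0.88 [ 60. 140.] 0 156 92 202
side jar_red 0.94 [311. 230.] 301 320 214 244
side jar_green 0.75 [289. 242.] 280 300 225 256
green [278. 223.] [300. 257.]
red [299. 210.] [323. 245.]
far [319. 198.] [344. 233.]
```

The pointer is at 109.5–111 mm and the mark's centre at 110.5 mm. The jars match upright models in their bays, and the handle is held still at 40 N. Handing in.

```bash
python3 -c "
from cell import *
print(sign_off())"
```

```text
the job is handed in; nothing more can be done
None
```

I handed the job in at about 21 s: the red-capped jar is in the middle bay and the loose green-capped one in the near bay, and the gripper still holds the handle at 40 N, with the pointer measured within about 1 mm of the red mark's centre. The first grip on the red jar closed too late and missed, but the jar stayed upright and the second try held. The hand-in call did not report a verdict.

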